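# Wedge a rocking bench-block stand until it stands firm

## Task

The bench-block stand rocks because the foot under its near right corner, diagonally opposite the row of punches, is worn and no longer reaches the bench. Gently push the hardwood wedge along the bench, thin end first, under that foot until it is snug, without jacking the stand up or shoving it away, then press down firmly on that corner with your fingertips to prove that it no longer rocks; if it still dips, push the wedge farther in and test again. Do not pinch or lift anything, leave the things round about alone, and end clear of everything with the wedge left tight under the foot and the stand level.

Things in the scene. Friction and masses are not known exactly. Their poses are not given: they have to be found in the camera images.
- stand: Jeweller's hammering stand, loose, about 1.8 kg: brown wooden plinth 150 mm (its x) by 200 mm (its y), underside 16 mm and top 44 mm above the bench. Four domed rubber feet, 18 mm across, at x +-57, y +-82 mm; three reach the bench and it rests level on them. Origin at bench height under the plinth's middle; z up. Short punches stand along its +x edge (to 74 mm high, y -2 to +83 mm).
- worn_corner (a point): Point on the plinth's top (44 mm above the bench when level) straight above the worn foot (stand x -57, y -82 mm): press here. Plinth sides lie 18 mm outside it. The worn foot ends 4 to 7 mm above the bench, different each time. Unwedged, 2 to 4 N down here tips the stand until that foot meets the bench, 4 to 7 mm lower; wedged, it gives under 1 mm to a firm press (about 10 N).
- stand_block: Steel bench block, 64 mm square, let into the top of the stand (fixed to it); its top is 56 mm above the bench. Origin under its middle.
- wedge: Dark hardwood wedge lying flat, loose, 40 g, 100 mm long, 40 mm wide (its y), flat below, 14 mm thick at the butt (x -50 mm), thinning evenly to 2 mm at the thin edge (x +50 mm). Origin: middle of its underside; x points to the thin end. It starts with the thin edge 30 to 75 mm from the worn foot, on the stand's -y side, up to 18 mm and 0.2 rad off line.
- wedge_butt (a point): Middle of the wedge's butt face, 7 mm above the bench: where to push. The wedge slides with well under 1 N; when it takes up the gap under the foot, resistance rises within a millimetre or two to several newtons, and friction then holds it. Snug, the foot is over wedge x +5 to +35 mm and the butt still 35 mm or more outside the plinth.
- flux_jar: Bystander, loose: white jar with blue cap, 53 mm wide, 58 mm high; origin under its middle.
- handpiece: Bystander, loose: grey-green rotary handpiece lying on the bench, 27 x 145 x 26 mm, long along its y; origin under its middle.
- pliers_flat: Bystander, loose: red-handled pliers lying flat, 38 x 132 x 10 mm, long along its y; origin under the middle.
- pen_red: Bystander, loose: red marker pen lying on the bench, 10 x 130 x 10 mm, long along its y; origin under the middle.

How it is judged:
By the outcome, as a careful person would: the job done as asked, in the order asked, and still so for the second after the job is handed in, with the robot touching nothing.
It also fails if it takes over 61 s, if anything falls off the work surface, if the arm or the gripper's body presses on something with over 40 N, if the wrist force passes 120 N, or if a joint passes its speed limit or range.

## Robot

A 6-joint arm with a two-finger parallel gripper is mounted at the origin on a cart in front of the work surface, level with it; the furniture and walls round the work are solid. World frame = base frame: x ahead of the robot, y to its left, z up, the work surface at z = 0. Lengths are in m, angles in degrees, forces in N, time in s.
With the tool pointing down it reaches from about 0.35 to 0.875 m from the base axis. Payload 4.2 kg.
Tool frame: the origin (TCP) lies where the fingers leave the gripper's body, on its centre line; the fingertips stand 70 mm ahead of it and the grasp point (between the pads) lies 51 mm ahead of it; z points along the fingers, y is the direction in which the jaws open and shut (so a half turn about z gives the same grasp; the last joint's range is limited). The gripper opens to 87 mm and grips with 3 to 60 N. Pads are 19 mm wide; open, the fingers measure 117 mm over their backs; the gripper's body (75 mm by 190 mm) begins 51 mm behind the grasp point.
Start: joints at [81.222, 22.042, 0.453, 0, -68.411, -14.817], TCP at [0.25, 0.573, 0.292] pointing down, gripper open.
Joint ranges: [-179.83, 179.83], [-69.29, 118.12], [-61.27, 80.66], [-181.25, 117.63], [-171.15, -9.14], [-177.46, 177.46]. Speed limits (degrees/s): [159.86, 159.86, 180, 180, 180, 180].

## Interface

Orientations are given as a 3x3 rotation matrix whose columns are the frame's x, y, z axes.
In Python, from station import sense, capture, camera_model, finish_job gives the robot as it stands.
- The arm moves only by the shell command python3 -m inch 'ROWS'. ROWS is JSON, a list of rows, each an object with "hand": the closure, from 0 (fully open) to 1 (shut); "slide": the shift along the world's x, y, z in cm, a list of three; "yaw": the turn about the world's z in rad. A call has 1 to 10 rows; each row is the pose to reach, as a shift and turn from the pose commanded when the call began; what a row does not reach only later rows make up. A row lasts 1/8 s, in which the tool goes at most 62.5 mm and 10.7 degrees, less where a joint would pass 70% of its speed; a pose out of reach is approached as far as the arm can. A call with a gripper value outside its range is refused whole. The fingers move at their own pace and stop on an object; the grip force is fixed at half the most. Time passes only in rows, so rows that repeat a pose let the fingers close. It gives the time, the measured TCP pose, the force and the opening at its end, in the units of the state.
- sense(): the state, without advancing time (a new reading comes with each control period).
- capture(name): name is "side" or "top" or "wrist"; returns the picture (480x640x3 uint8, blue, green, red); there is no depth.
- camera_model(name): a dict with "mtx" (3x3 intrinsics, pixels), "xyz" and "orientation" of the camera in the world; the wrist camera has in their place "tool_from_camera" (4x4, takes a point from camera to tool coordinates, whose origin is the TCP and whose axes are the flange's). Camera axes: x right, y up, looking along -z (the intrinsics and any distortion apply to the point x, -y, -z); pixel columns grow to the right and rows downward; lengths in m; the calibration is good to about 2 mm. A picture is of the moment at which its call begins: read the wrist's pose just before it. camera_model takes no time and is no camera call.
- finish_job(): hands the job in, once; it reports no verdict.
The state is a dict: "time_s": time; "joints": joint angles; "joint_velocities": joint speeds; "effort": joint torques, N m; "tcp_pos": TCP position; "ee_rot": TCP orientation; "wrist_force": force on the tool from outside, world axes, zero at the start; "moment": the same for the moment, N m; "gripper_width": opening from 0.0 (shut) to 1.0 (fully open).
Only numpy, scipy, OpenCV 4.12 (cv2) and the standard library are available. Lean on these libraries where they do the work, as an engineer would, in place of code of your own. Each camera call takes 0.05 s, during which the arm holds its last target. There are 200 camera calls.

## Working session

There is one attempt and no reset: what is moved stays moved. The work goes in short steps, Python scripts to look and compute and a shell command to move; the robot and the scene stay as the last step left them, time stands still between calls to the robot, and variables do not carry over. Pictures are saved under pics/ and viewed, about 8 in all and at most 12, crops included, and the job is handed in when it is done.

```bash
mkdir -p pics; ls; python3 - <<'E'
from station import *
import cv2,numpy as np
for n in("top","side"):
    cv2.imwrite(f"pics/{n}1.png",capture(n)); m=camera_model(n); print(n,{k:np.round(np.array(v),3).tolist() if k!='x' else v for k,v in m.items() if not isinstance(v,str)})
s=sense();print({k:np.round(v,3).tolist() for k,v in s.items()})
E
```

```text
pics
top {'mtx': [[617.811, 0.0, 330.386], [0.0, 617.811, 237.656], [0.0, 0.0, 1.0]], 'xyz': [0.367, 0.103, 1.164], 'orientation': [[0.019, 0.985, -0.169], [-1.0, 0.018, -0.005], [-0.002, 0.169, 0.986]]}
side {'mtx': [[557.837, 0.0, 320.211], [0.0, 557.837, 245.531], [0.0, 0.0, 1.0]], 'xyz': [0.456, 1.045, 0.794], 'orientation': [[-0.995, 0.073, -0.073], [-0.103, -0.61, 0.785], [0.013, 0.789, 0.615]]}
{'time_s': 0.1, 'joints': [81.221, 22.087, 0.388, -0.025, -68.411, -14.817], 'joint_velocities': [-0.1, -0.044, 0.152, 0.141, 0.064, 0.023], 'effort': [-0.0, -39.169, 18.793, 4.232, 0.013, -0.0], 'tcp_pos': [0.25, 0.572, 0.291], 'ee_rot': [[0.916, -0.4, -0.001], [-0.4, -0.916, -0.002], [0.0, 0.002, -1.0]], 'wrist_force': [0.661, 0.561, 0.191], 'moment': [-0.047, 0.033, 0.042], 'gripper_width': 0.997}
```

View pics/top1.png

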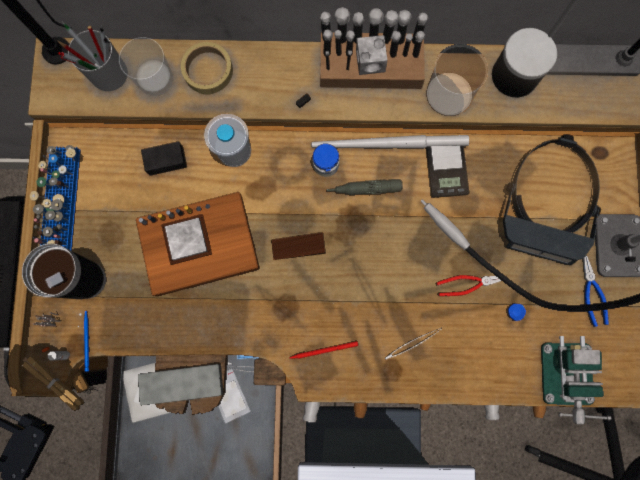

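View pics/side1.png

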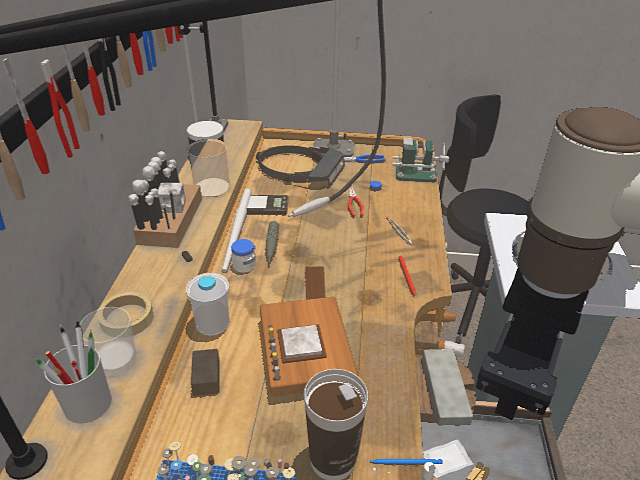

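```bash
cat > h.py <<'E'
from station import *
import cv2,numpy as np
def ray(n,uv):
    m=camera_model(n);K=np.array(m["mtx"]);R=np.array(m["orientation"])
    uv=np.atleast_2d(np.float64(uv)); d=m.get("distortion",m.get("dist"))
    p=cv2.undistortPoints(uv[:,None],K,np.array(d) if d is not None else None)[:,0]
    return np.array(m["xyz"]),np.c_[p[:,0],-p[:,1],-np.ones(len(p))]@R.T
def on(n,uv,z):
    o,d=ray(n,uv); return o+d*((z-o[2])/d[:,2])[:,None]
def rect(mask):
    c=max(cv2.findContours(mask,cv2.RETR_EXTERNAL,cv2.CHAIN_APPROX_NONE)[0],key=cv2.contourArea)
    return c,cv2.boxPoints(cv2.minAreaRect(c))
E
python3 - <<'E'
from h import *
print(camera_model("top").keys())
im=cv2.imread("pics/top1.png");hsv=cv2.cvtColor(im,cv2.COLOR_BGR2HSV)
for p in [(298,245),(230,270),(150,270),(280,260),(400,250),(275,225)]: print(p,hsv[p[1],p[0]])
# wedge
roi=np.zeros(im.shape[:2],np.uint8);roi[215:275,262:340]=255
m=((hsv[...,2]<85).astype(np.uint8)*255)&roi
c,b=rect(m);print("wedge",cv2.contourArea(c),b.round(1).tolist());print(on("top",b,0.007).round(4).tolist())
cv2.imwrite("pics/crop.png",cv2.resize(im[180:310,120:350],None,fx=3.4,fy=3.4,interpolation=cv2.INTER_CUBIC))
E
```

```text
dict_keys(['mtx', 'xyz', 'orientation'])
(298, 245) [ 10 166  60]
(230, 270) [ 12 182 150]
(150, 270) [ 12 185 163]
(280, 260) [ 17 121 137]
(400, 250) [ 16 117 148]
(275, 225) [ 17 110 130]
wedge 1037.0 [[270.5, 238.1999969482422], [322.79998779296875, 231.60000610351562], [325.5, 253.1999969482422], [273.20001220703125, 259.70001220703125]]
[[0.5629, 0.2226, 0.007], [0.5774, 0.1234, 0.007], [0.5361, 0.1175, 0.007], [0.5217, 0.216, 0.007]]
```

View pics/crop.png

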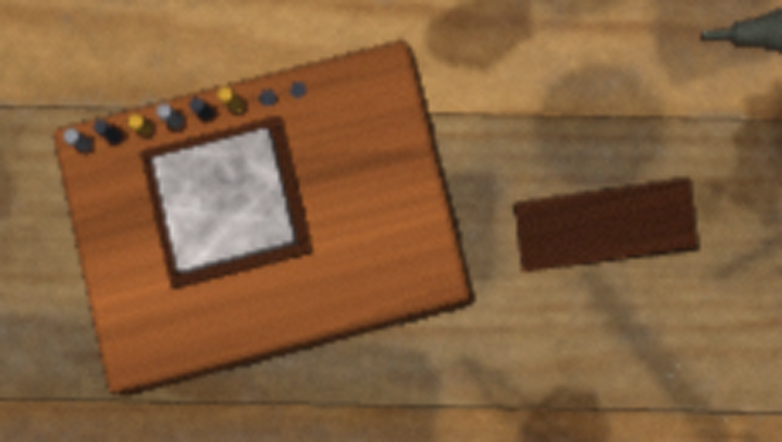

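```bash
cat > loc.py <<'E'
from h import *
def find(im):
    hsv=cv2.cvtColor(im,cv2.COLOR_BGR2HSV)
    roi=np.zeros(im.shape[:2],np.uint8);roi[180:310,120:262]=255
    m=((hsv[...,0]<14)&(hsv[...,1]>150)&(hsv[...,2]>105)).astype(np.uint8)*255&roi
    m=cv2.morphologyEx(m,cv2.MORPH_CLOSE,np.ones((5,5)))
    c,b=rect(m)
    P=on("top",c[:,0,:],0.044)[:,:2].astype(np.float32)*1000
    (cx,cy),sz,a=cv2.minAreaRect(P); bx=cv2.boxPoints(((cx,cy),sz,a))
    return np.array([cx,cy]),sz,a,bx
if __name__=="__main__":
    c,sz,a,bx=find(cv2.imread("pics/top1.png"));print(c,sz,a,bx.round(1).tolist())
    h=np.array([[57,42],[407+64*0,0]])
    q=np.array([[407,42],[471,298],[112,391],[57,131]])/3.4+[120,180]
    P=on("top",q,0.044)*1000;print(P.round(1).tolist(),P.mean(0))
E
python3 loc.py
```

```text
[546.609375   356.02639771] (147.71029663085938, 197.6589813232422) 15.978925704956055 [[448.3999938964844, 430.70001220703125], [502.79998779296875, 240.6999969482422], [644.7999877929688, 281.29998779296875], [590.4000244140625, 471.3999938964844]]
[[642.2, 279.3, 44.0], [501.7, 238.7, 44.0], [448.3, 428.1, 44.0], [588.9, 467.6, 44.0]] [545.28923045 353.44394868  44.        ]
```

Top view: the stand's worn corner is at about px (258,268). The wedge spans (270..325, 232..260), with its thin end to the left. Estimated world positions in mm:
- **Worn foot:** about (514,261), with the stand turned 16°.
- **Wedge butt:** about (557,120), heading 98.4°.

Next I'll go behind the butt with the fingers shut.

```bash
python3 -m inch '[{"hand":1,"slide":[3.1,-4.8,0],"yaw":-0.1},{"hand":1,"slide":[6.2,-9.5,0],"yaw":-0.2},{"hand":1,"slide":[9.3,-14.3,0],"yaw":-0.31},{"hand":1,"slide":[12.4,-19,0],"yaw":-0.41},{"hand":1,"slide":[15.5,-23.8,0],"yaw":-0.51},{"hand":1,"slide":[18.6,-28.6,0],"yaw":-0.61},{"hand":1,"slide":[21.7,-33.3,0],"yaw":-0.72},{"hand":1,"slide":[24.8,-38.1,0],"yaw":-0.82},{"hand":1,"slide":[27.9,-42.8,0],"yaw":-0.92},{"hand":1,"slide":[31,-47.6,0],"yaw":-1.02}]'
python3 -m inch '[{"hand":1,"slide":[0,0,-3],"yaw":0},{"hand":1,"slide":[0,0,-6],"yaw":0},{"hand":1,"slide":[0,0,-9],"yaw":0},{"hand":1,"slide":[0,0,-12],"yaw":0},{"hand":1,"slide":[0,0,-12],"yaw":0},{"hand":1,"slide":[0,0,-12],"yaw":0}]'
python3 - <<'E'
from h import *
s=sense();print(s["tcp_pos"],np.round(s["ee_rot"],3).tolist(),s["wrist_force"],s["gripper_width"])
cv2.imwrite("pics/w1.png",capture("wrist"));print(camera_model("wrist"))
E
```

```text
time_s: 1.35
tcp_pos: [0.5607, 0.0951, 0.2919]
ee_rot: [[0.135, -0.991, -0.001], [-0.991, -0.135, -0.0], [-0.0, 0.001, -1.0]]
wrist_force: [0.6, 0.4, 1.0]
gripper_width: 0.018
time_s: 2.1
tcp_pos: [0.5608, 0.0969, 0.1732]
ee_rot: [[0.139, -0.99, 0.001], [-0.99, -0.139, 0.0], [0.0, -0.001, -1.0]]
wrist_force: [0.2, 1.2, -0.1]
gripper_width: 0.007
[0.56079781 0.09694993 0.17320503] [[0.139, -0.99, 0.001], [-0.99, -0.139, 0.0], [0.0, -0.001, -1.0]] [ 0.23654052  1.17992296 -0.09212653] 0.006837986296884279
{'mtx': array([[377.08031438,   0.        , 326.94840038],
       [  0.        , 377.08031438, 238.76119447],
       [  0.        ,   0.        ,   1.        ]]), 'tool_from_camera': array([[ 1.45640560e-04,  9.70214160e-01,  2.42248763e-01,
         6.67486453e-02],
       [ 9.99999958e-01, -8.08723956e-05, -2.77305897e-04,
        -1.26737844e-03],
       [-2.49454870e-04,  2.42248793e-01, -9.70214131e-01,
        -9.31897525e-02],
       [ 0.00000000e+00,  0.00000000e+00,  0.00000000e+00,
         1.00000000e+00]])}
```

View pics/w1.png

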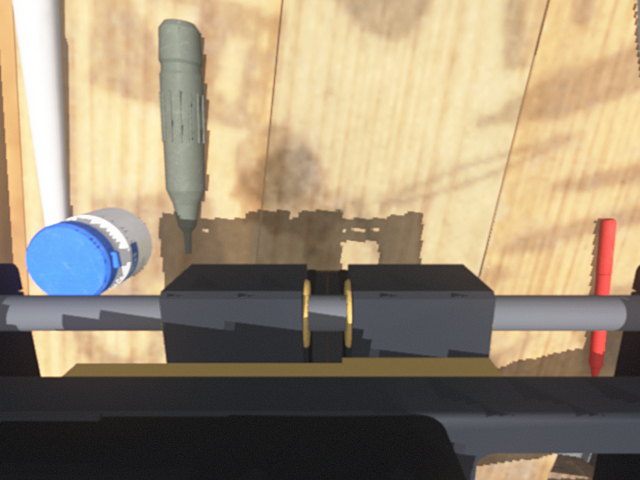

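The wrist camera faces away from the stand: jar and handpiece at left, red pen at right, none of them under the fingers. Now I'll lower behind the butt and check from above.

```bash
python3 -m inch '[{"hand":1,"slide":[0,0,-3],"yaw":0},{"hand":1,"slide":[0,0,-6],"yaw":0},{"hand":1,"slide":[0,0,-8.5],"yaw":0},{"hand":1,"slide":[0,0,-9.7],"yaw":0},{"hand":1,"slide":[0,0,-9.7],"yaw":0},{"hand":1,"slide":[0,0,-9.7],"yaw":0}]'
python3 - <<'E'
from h import *
im=capture("top");cv2.imwrite("pics/top2.png",im);cv2.imwrite("pics/c2.png",cv2.resize(im[190:310,200:400],None,fx=4,fy=4,interpolation=cv2.INTER_CUBIC))
E
```

```text
time_s: 2.9
tcp_pos: [0.561, 0.0971, 0.0766]
ee_rot: [[0.139, -0.99, 0.002], [-0.99, -0.139, 0.001], [-0.001, -0.003, -1.0]]
wrist_force: [-0.8, 0.6, -0.0]
gripper_width: 0.004
```

View pics/c2.png

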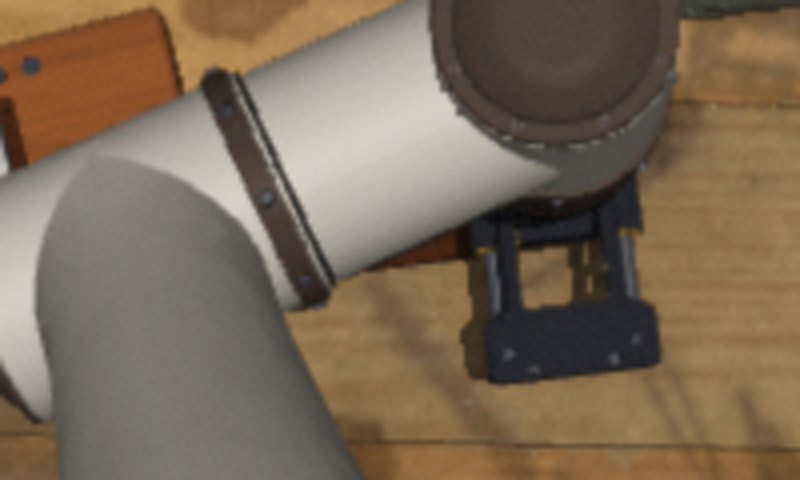

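```bash
python3 -m inch '[{"hand":1,"slide":[0,0,-0.3],"yaw":0},{"hand":1,"slide":[-0.1,0.6,-0.3],"yaw":0},{"hand":1,"slide":[-0.2,1.1,-0.3],"yaw":0},{"hand":1,"slide":[-0.3,1.5,-0.3],"yaw":0},{"hand":1,"slide":[-0.45,2.0,-0.3],"yaw":0.01},{"hand":1,"slide":[-0.6,2.5,-0.3],"yaw":0.02},{"hand":1,"slide":[-0.75,3,-0.3],"yaw":0.03},{"hand":1,"slide":[-0.9,3.5,-0.3],"yaw":0.04},{"hand":1,"slide":[-1.05,4,-0.3],"yaw":0.05},{"hand":1,"slide":[-1.05,4,-0.3],"yaw":0.05}]'
python3 - <<'E'
from h import *
im=capture("side");cv2.imwrite("pics/s2.png",im);cv2.imwrite("pics/cs2.png",cv2.resize(im[220:400,240:440],None,fx=3.3,fy=3.3,interpolation=cv2.INTER_CUBIC))
E
```

```text
time_s: 4.2
tcp_pos: [0.5495, 0.1372, 0.0722]
ee_rot: [[0.189, -0.982, -0.0], [-0.982, -0.189, 0.0], [-0.0, -0.0, -1.0]]
wrist_force: [0.6, 0.8, -0.7]
gripper_width: 0.006
```

View pics/cs2.png

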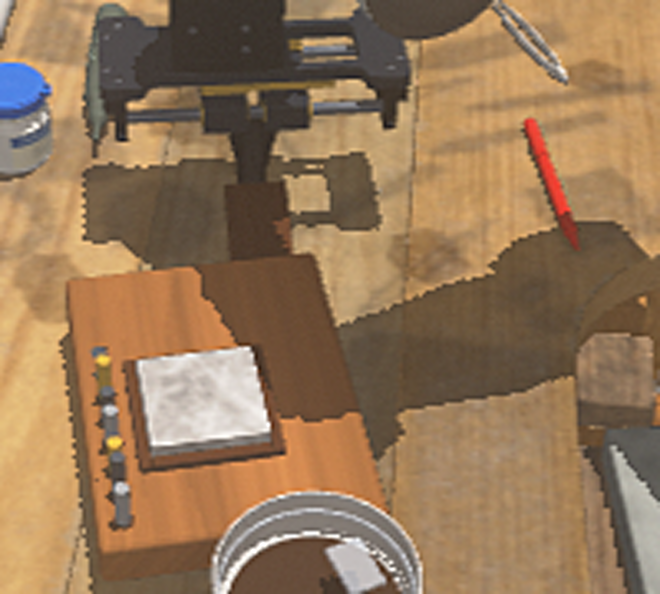

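```bash
python3 - <<'E'
from h import *
f=lambda p:np.array(p)/3.3+[240-.35,220-.35]
for n,p,z in [("buttL",(226,185),.014),("buttR",(286,180),.014),("Llow",(228,260),.008),("Rlow",(292,252),.008),("cornerTop",(315,256),.044),("cornerTopFarL",(68,282),.044)]:
    print(n,(on("side",f(p),z)*1000).round(1)[0])
E
```

```text
buttL [563.6 155.2  14. ]
buttR [525.6 145.8  14. ]
Llow [554.7 218.3   8. ]
Rlow [516.  206.5   8. ]
cornerTop [499.4 246.8  44. ]
cornerTopFarL [640.4 285.4  44. ]
```

```bash
python3 -m inch '[{"hand":1,"slide":[-0.08,0.29,0.1],"yaw":0.01},{"hand":1,"slide":[-0.17,0.58,0.1],"yaw":0.02},{"hand":1,"slide":[-0.25,0.86,0.1],"yaw":0.03},{"hand":1,"slide":[-0.34,1.15,0.1],"yaw":0.04},{"hand":1,"slide":[-0.42,1.44,0.1],"yaw":0.05},{"hand":1,"slide":[-0.5,1.73,0.1],"yaw":0.06},{"hand":1,"slide":[-0.59,2.02,0.1],"yaw":0.07},{"hand":1,"slide":[-0.67,2.3,0.1],"yaw":0.08},{"hand":1,"slide":[-0.76,2.6,0.1],"yaw":0.09},{"hand":1,"slide":[-0.84,2.9,0.1],"yaw":0.09}]'
python3 - <<'E'
from h import *
im=capture("side");cv2.imwrite("pics/s3.png",im);cv2.imwrite("pics/cs3.png",cv2.resize(im[240:340,270:370],None,fx=6,fy=6,interpolation=cv2.INTER_CUBIC))
E
```

```text
time_s: 5.5
tcp_pos: [0.5412, 0.166, 0.0733]
ee_rot: [[0.276, -0.961, 0.0], [-0.961, -0.276, 0.0], [-0.0, -0.0, -1.0]]
wrist_force: [0.1, 0.2, 0.1]
gripper_width: 0.006
```

View pics/cs3.png

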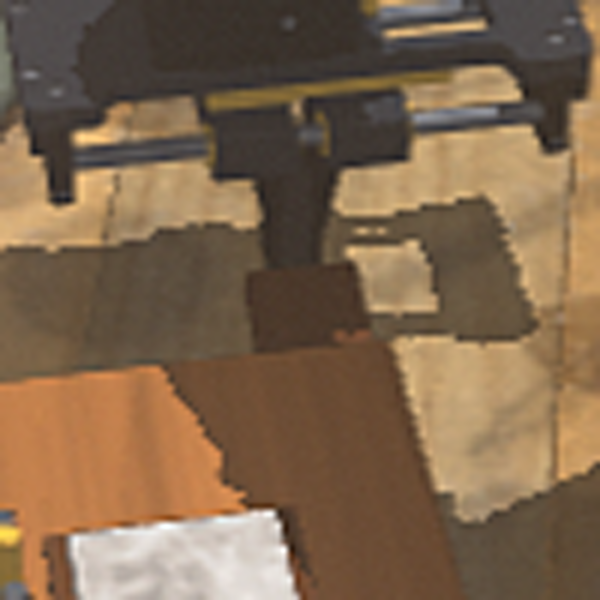

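```bash
python3 - <<'E'
from h import *
f=lambda p:np.array(p)/6+[270-.4,240-.4]
for n,p,z in [("buttL",(247,271),.014),("buttR",(355,262),.014),("Llow",(256,352),.01),("Rlow",(371,335),.01),("cornerTop",(391,338),.044)]:
    print(n,(on("side",f(p),z)*1000).round(1)[0])
E
```

```text
buttL [554.7 183.1  14. ]
buttR [517.8 174.   14. ]
Llow [547.4 219.1  10. ]
Rlow [509.3 206.1  10. ]
cornerTop [500.4 243.2  44. ]
```

```bash
python3 -m inch '[{"hand":1,"slide":[-0.06,0.19,0],"yaw":0},{"hand":1,"slide":[-0.11,0.38,0],"yaw":0},{"hand":1,"slide":[-0.17,0.58,0],"yaw":0},{"hand":1,"slide":[-0.17,0.58,0],"yaw":0}]'
python3 -m inch '[{"hand":1,"slide":[-0.03,0.1,0],"yaw":0},{"hand":1,"slide":[-0.06,0.19,0],"yaw":0},{"hand":1,"slide":[-0.06,0.19,0],"yaw":0}]'
python3 -m inch '[{"hand":1,"slide":[-0.03,0.1,0],"yaw":0},{"hand":1,"slide":[-0.06,0.19,0],"yaw":0},{"hand":1,"slide":[-0.06,0.19,0],"yaw":0}]'
```

```text
time_s: 6.05
tcp_pos: [0.5395, 0.1717, 0.0732]
ee_rot: [[0.276, -0.961, -0.0], [-0.961, -0.276, 0.0], [-0.0, 0.0, -1.0]]
wrist_force: [0.1, -0.5, -0.7]
gripper_width: 0.007
time_s: 6.42
tcp_pos: [0.5389, 0.1735, 0.0732]
ee_rot: [[0.275, -0.961, 0.0], [-0.961, -0.275, 0.0], [-0.0, -0.0, -1.0]]
wrist_force: [0.2, 0.2, 0.2]
gripper_width: 0.006
time_s: 6.8
tcp_pos: [0.5383, 0.1755, 0.0733]
ee_rot: [[0.276, -0.961, 0.0], [-0.961, -0.276, 0.0], [-0.0, -0.0, -1.0]]
wrist_force: [0.6, -0.1, 0.2]
gripper_width: 0.001
```

```bash
python3 -m inch '[{"hand":1,"slide":[-0.03,0.1,0],"yaw":0},{"hand":1,"slide":[-0.03,0.1,0],"yaw":0}]'
python3 -m inch '[{"hand":1,"slide":[-0.03,0.1,0],"yaw":0},{"hand":1,"slide":[-0.03,0.1,0],"yaw":0}]'
```

```text
time_s: 7.05
tcp_pos: [0.538, 0.1764, 0.0733]
ee_rot: [[0.275, -0.961, 0.0], [-0.961, -0.275, 0.0], [-0.0, -0.0, -1.0]]
wrist_force: [-0.3, -0.7, -0.5]
gripper_width: 0.003
time_s: 7.3
tcp_pos: [0.5377, 0.1774, 0.0733]
ee_rot: [[0.275, -0.961, 0.0], [-0.961, -0.275, 0.0], [-0.0, -0.0, -1.0]]
wrist_force: [-0.3, 1.0, -0.3]
gripper_width: 0.004
```

```bash
python3 -m inch '[{"hand":1,"slide":[-0.03,0.1,0],"yaw":0},{"hand":1,"slide":[-0.03,0.1,0],"yaw":0}]'
```

```text
time_s: 7.55
tcp_pos: [0.5374, 0.1784, 0.0732]
ee_rot: [[0.275, -0.961, 0.0], [-0.961, -0.275, 0.0], [-0.0, -0.0, -1.0]]
wrist_force: [0.1, 0.1, -0.1]
gripper_width: 0.005
```

```bash
python3 -m inch '[{"hand":1,"slide":[-0.03,0.1,0],"yaw":0},{"hand":1,"slide":[-0.03,0.1,0],"yaw":0}]'|sed -n '2p;6p;/force/p'
python3 -m inch '[{"hand":1,"slide":[-0.03,0.1,0],"yaw":0},{"hand":1,"slide":[-0.03,0.1,0],"yaw":0}]'|grep -E 'force|tcp'
```

```text
tcp_pos: [0.5371, 0.1794, 0.0732]
wrist_force: [0.5, 0.8, -0.6]
tcp_pos: [0.5368, 0.1804, 0.0732]
wrist_force: [0.2, 0.9, -0.4]
```

```bash
python3 -m inch '[{"hand":1,"slide":[-0.03,0.1,0],"yaw":0},{"hand":1,"slide":[-0.03,0.1,0],"yaw":0}]'|grep -E 'force|tcp'
```

```text
tcp_pos: [0.5365, 0.1814, 0.0732]
wrist_force: [0.5, 0.6, -0.3]
```

```bash
python3 -m inch '[{"hand":1,"slide":[-0.03,0.1,0],"yaw":0},{"hand":1,"slide":[-0.03,0.1,0],"yaw":0}]'|grep -E 'force|tcp'
python3 -m inch '[{"hand":1,"slide":[-0.03,0.1,0],"yaw":0},{"hand":1,"slide":[-0.03,0.1,0],"yaw":0}]'|grep -E 'force|tcp'
```

```text
tcp_pos: [0.5362, 0.1824, 0.0732]
wrist_force: [-0.1, -0.1, -0.1]
tcp_pos: [0.5359, 0.1834, 0.0732]
wrist_force: [-1.1, 0.4, 0.0]
```

```bash
python3 -m inch '[{"hand":1,"slide":[-0.03,0.1,0],"yaw":0},{"hand":1,"slide":[-0.03,0.1,0],"yaw":0}]'|grep -E 'force|tcp'
```

```text
tcp_pos: [0.5356, 0.1844, 0.0732]
wrist_force: [-0.3, 0.3, 0.5]
```

```bash
python3 -m inch '[{"hand":1,"slide":[-0.03,0.1,0],"yaw":0},{"hand":1,"slide":[-0.03,0.1,0],"yaw":0}]'|grep -E 'force|tcp'
python3 -m inch '[{"hand":1,"slide":[-0.03,0.1,0],"yaw":0},{"hand":1,"slide":[-0.03,0.1,0],"yaw":0}]'|grep -E 'force|tcp'
```

```text
tcp_pos: [0.5353, 0.1854, 0.0732]
wrist_force: [-1.1, 0.7, -0.3]
tcp_pos: [0.535, 0.1864, 0.0733]
wrist_force: [0.4, -0.1, -0.2]
```

```bash
python3 -m inch '[{"hand":1,"slide":[-0.03,0.1,0],"yaw":0},{"hand":1,"slide":[-0.03,0.1,0],"yaw":0}]'|grep -E 'force|tcp'
```

```text
tcp_pos: [0.5347, 0.1874, 0.0733]
wrist_force: [-0.6, 0.5, -0.7]
```

```bash
python3 -m inch '[{"hand":1,"slide":[-0.03,0.1,0],"yaw":0},{"hand":1,"slide":[-0.03,0.1,0],"yaw":0}]'|grep -E 'force|tcp'
python3 -m inch '[{"hand":1,"slide":[-0.03,0.1,0],"yaw":0},{"hand":1,"slide":[-0.03,0.1,0],"yaw":0}]'|grep -E 'force|tcp'
```

```text
tcp_pos: [0.5344, 0.1884, 0.0732]
wrist_force: [0.1, 0.7, -0.1]
tcp_pos: [0.5341, 0.1893, 0.0732]
wrist_force: [-0.1, -1.8, 1.2]
```

```bash
python3 -m inch '[{"hand":1,"slide":[-0.03,0.1,0],"yaw":0},{"hand":1,"slide":[-0.03,0.1,0],"yaw":0}]'|grep -E 'force|tcp'
```

```text
tcp_pos: [0.5338, 0.1902, 0.0732]
wrist_force: [0.0, -1.0, 1.1]
```

```bash
python3 -m inch '[{"hand":1,"slide":[-0.03,0.1,0],"yaw":0},{"hand":1,"slide":[-0.03,0.1,0],"yaw":0}]'|grep -E 'force|tcp'
python3 - <<'E'
from h import *
im=capture("side");cv2.imwrite("pics/s4.png",im);print(sense()["wrist_force"])
cv2.imwrite("pics/cs4.png",cv2.resize(im[240:340,270:370],None,fx=6,fy=6,interpolation=cv2.INTER_CUBIC))
E
```

```text
tcp_pos: [0.5335, 0.1912, 0.0732]
wrist_force: [0.1, -1.7, -0.2]
[ 0.61330205 -1.96433249  0.2928888 ]
```

View pics/cs4.png

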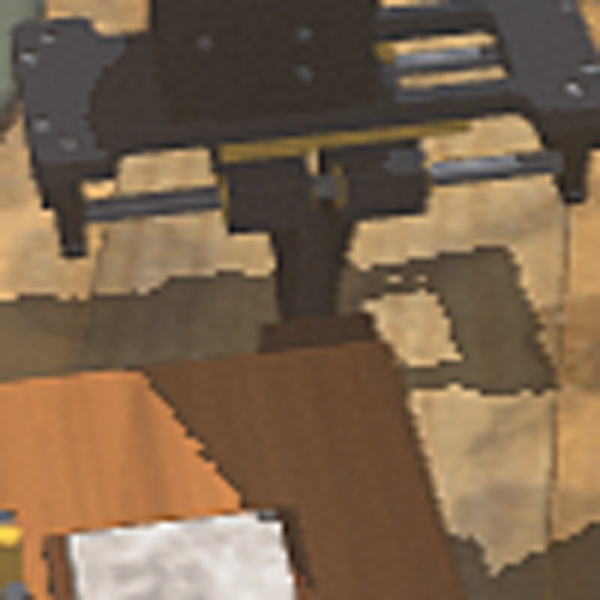

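The wedge is straight and centred, with its butt corners at crop px (262,326) and (370,315). The stand corner (~390,340) hasn't moved, and resistance is starting. I'll keep going in small steps.

```bash
python3 -m inch '[{"hand":1,"slide":[-0.03,0.1,0],"yaw":0},{"hand":1,"slide":[-0.03,0.1,0],"yaw":0}]'|grep -E 'force|tcp'
python3 -c "
from h import *
for i in range(3): capture('side');print(sense()['wrist_force'].round(1))"
```

```text
tcp_pos: [0.5332, 0.1922, 0.0732]
wrist_force: [0.8, -3.6, 0.9]
[ 1.4 -2.3  1.1]
[ 0.8 -3.1  0.5]
[ 0.2 -3.2  0.2]
```

```bash
python3 -m inch '[{"hand":1,"slide":[-0.02,0.07,0],"yaw":0},{"hand":1,"slide":[-0.02,0.07,0],"yaw":0}]'|grep -E 'force|tcp'
python3 -c "
from h import *
for i in range(3): capture('side');print(sense()['wrist_force'].round(1))"
```

```text
tcp_pos: [0.533, 0.1929, 0.0732]
wrist_force: [0.6, -4.3, 0.5]
[ 0.7 -3.9  0.7]
[ 0.4 -3.4  1.2]
[ 0.  -4.5  0.2]
```

Snug at about 4 N. I'll retreat, rise, move over the worn corner (~(513,263)) and press.

```bash
python3 -m inch '[{"hand":1,"slide":[0.15,-0.5,0],"yaw":0},{"hand":1,"slide":[0.55,-1.9,0],"yaw":0},{"hand":1,"slide":[0.55,-1.9,3],"yaw":0},{"hand":1,"slide":[0.55,-1.9,7],"yaw":0},{"hand":1,"slide":[0.1,-0.3,8],"yaw":0},{"hand":1,"slide":[-0.9,3.2,8],"yaw":0},{"hand":1,"slide":[-2,7,8],"yaw":0},{"hand":1,"slide":[-2,7,6],"yaw":0},{"hand":1,"slide":[-2,7,4.8],"yaw":0},{"hand":1,"slide":[-2,7,4.8],"yaw":0}]'
python3 - <<'E'
from h import *
im=capture("side");cv2.imwrite("pics/s5.png",im);print(sense()["wrist_force"])
cv2.imwrite("pics/cs5.png",cv2.resize(im[220:360,240:400],None,fx=4,fy=4,interpolation=cv2.INTER_CUBIC))
E
```

```text
time_s: 12.9
tcp_pos: [0.5124, 0.2623, 0.1197]
ee_rot: [[0.275, -0.961, -0.003], [-0.961, -0.275, -0.002], [0.001, 0.003, -1.0]]
wrist_force: [-0.7, 0.4, 0.4]
gripper_width: 0.007
[0.40176408 0.09778986 0.19485382]
```

View pics/cs5.png

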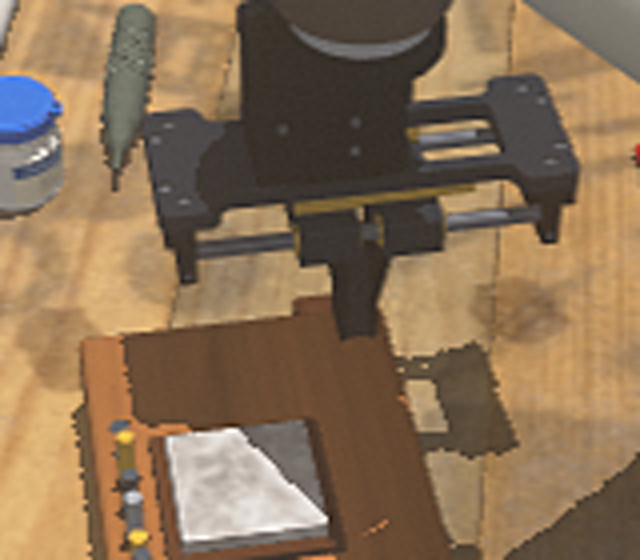

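Fingertips are over the worn corner (crop ~(355,335)), with the wedge in place behind. Pressing now in small steps.

```bash
python3 -m inch '[{"hand":1,"slide":[0,0,-0.2],"yaw":0},{"hand":1,"slide":[0,0,-0.4],"yaw":0},{"hand":1,"slide":[0,0,-0.5],"yaw":0},{"hand":1,"slide":[0,0,-0.5],"yaw":0}]'|grep -E 'force|tcp'
python3 -m inch '[{"hand":1,"slide":[0,0,-0.05],"yaw":0},{"hand":1,"slide":[0,0,-0.05],"yaw":0}]'|grep -E 'force|tcp'
```

```text
tcp_pos: [0.5131, 0.263, 0.1163]
wrist_force: [0.2, -0.4, 0.2]
tcp_pos: [0.513, 0.2631, 0.1158]
wrist_force: [0.6, -1.4, 0.2]
```

```bash
python3 -m inch '[{"hand":1,"slide":[0,0,-0.05],"yaw":0},{"hand":1,"slide":[0,0,-0.05],"yaw":0}]'|grep -E 'force|tcp'
```

```text
tcp_pos: [0.513, 0.2631, 0.1152]
wrist_force: [0.1, 0.4, 0.1]
```

```bash
python3 -m inch '[{"hand":1,"slide":[0,0,-0.05],"yaw":0},{"hand":1,"slide":[0,0,-0.05],"yaw":0}]'|grep -E 'force|tcp'
python3 -m inch '[{"hand":1,"slide":[0,0,-0.05],"yaw":0},{"hand":1,"slide":[0,0,-0.05],"yaw":0}]'|grep -E 'force|tcp'
```

```text
tcp_pos: [0.513, 0.263, 0.1147]
wrist_force: [-1.0, -0.5, 1.1]
tcp_pos: [0.513, 0.263, 0.1142]
wrist_force: [-0.5, -0.2, -0.1]
```

```bash
python3 -m inch '[{"hand":1,"slide":[0,0,-0.05],"yaw":0},{"hand":1,"slide":[0,0,-0.05],"yaw":0}]'|grep -E 'force|tcp'
```

```text
tcp_pos: [0.5131, 0.2631, 0.1138]
wrist_force: [-0.4, -0.1, 0.8]
```

```bash
python3 -m inch '[{"hand":1,"slide":[0,0,-0.05],"yaw":0},{"hand":1,"slide":[0,0,-0.05],"yaw":0}]'|grep -E 'force|tcp'
python3 -m inch '[{"hand":1,"slide":[0,0,-0.05],"yaw":0},{"hand":1,"slide":[0,0,-0.05],"yaw":0}]'|grep -E 'force|tcp'
```

```text
tcp_pos: [0.5131, 0.263, 0.1137]
wrist_force: [-1.7, -0.3, 4.5]
tcp_pos: [0.5131, 0.2631, 0.1136]
wrist_force: [-1.4, -0.7, 7.8]
```

```bash
python3 -m inch '[{"hand":1,"slide":[0,0,-0.05],"yaw":0},{"hand":1,"slide":[0,0,-0.05],"yaw":0}]'|grep -E 'force|tcp'
```

```text
tcp_pos: [0.5131, 0.2631, 0.1136]
wrist_force: [-3.9, -1.4, 9.7]
```

The corner is stiff: 0.2 mm give at 9.7 N. One more small step, then hold.

```bash
python3 -m inch '[{"hand":1,"slide":[0,0,-0.05],"yaw":0},{"hand":1,"slide":[0,0,-0.05],"yaw":0},{"hand":1,"slide":[0,0,-0.05],"yaw":0},{"hand":1,"slide":[0,0,-0.05],"yaw":0},{"hand":1,"slide":[0,0,-0.05],"yaw":0}]'|grep -E 'force|tcp'
python3 -c "
from h import *
for i in range(3): capture('side');s=sense();print(s['wrist_force'].round(1),s['tcp_pos'].round(4))"
```

```text
tcp_pos: [0.5131, 0.2631, 0.1135]
wrist_force: [-4.1, -0.8, 11.7]
[-4.7 -0.5 12.4] [0.513  0.263  0.1135]
[-3.7 -1.2 12.5] [0.5131 0.263  0.1135]
[-4.2 -1.8 11.9] [0.5131 0.263  0.1135]
```

```bash
python3 -m inch '[{"hand":1,"slide":[0,0,0.2],"yaw":0},{"hand":1,"slide":[0,0,0.6],"yaw":0},{"hand":1,"slide":[0,0,4],"yaw":0},{"hand":1,"slide":[0,0,9],"yaw":0},{"hand":1,"slide":[0,0,15],"yaw":0},{"hand":1,"slide":[-2,-6,17],"yaw":0},{"hand":1,"slide":[-4,-12,17],"yaw":0},{"hand":1,"slide":[-6,-18,17],"yaw":0},{"hand":1,"slide":[-8,-24,17],"yaw":0},{"hand":1,"slide":[-10,-30,17],"yaw":0}]'|grep -E 'time|force|tcp'
python3 -m inch '[{"hand":1,"slide":[0,0,0],"yaw":0},{"hand":1,"slide":[0,0,0],"yaw":0},{"hand":1,"slide":[0,0,0],"yaw":0}]' | grep force
python3 - <<'E'
from h import *
from loc import find
im=capture("top");cv2.imwrite("pics/top6.png",im)
c,sz,a,bx=find(im);print(c,sz,a)
im2=capture("side")
cv2.imwrite("pics/c6.png",np.vstack([cv2.resize(im[150:300,120:420],None,fx=2,fy=2),cv2.resize(im2[220:360,180:460],(600,300))]))
E
```

```text
time_s: 17.48
tcp_pos: [0.4142, -0.0323, 0.2818]
wrist_force: [0.7, -0.2, 0.7]
wrist_force: [0.9, 0.5, -0.3]
[546.70898438 356.16015625] (147.937255859375, 197.6126251220703) 16.108518600463867
```

View pics/c6.png

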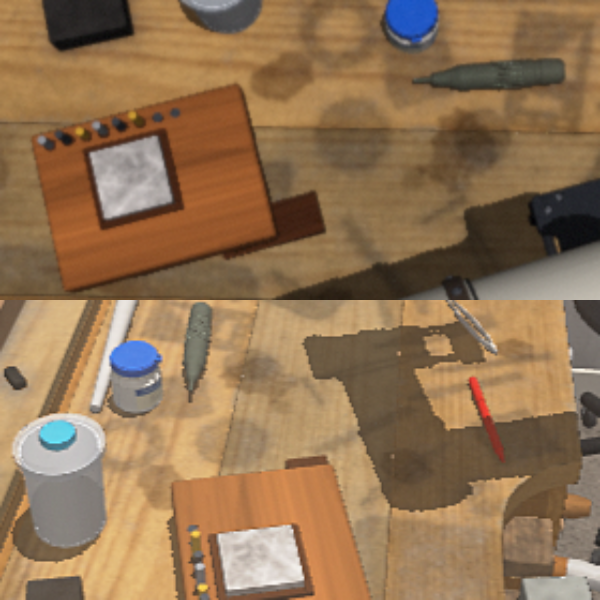

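The stand hasn't moved (centre and angle within 0.2 mm and 0.2°), and the bystanders look unmoved. I'll check where the foot sits on the wedge.

```bash
python3 - <<'E'
from h import *
im=cv2.imread("pics/top6.png")
P=on("top",np.array([[318,193],[324,232],[277,243],[225,257]])/2+[119.75,149.75],.012)*1000
P[3]=on("top",np.array([225,257])/2+[119.75,149.75],.003)*1000
print(P.round(1).tolist())
b=(P[0]+P[1])[:2]/2; side=P[1]-P[3]; h=np.arctan2(-side[1],-side[0])
F=np.array([514.3,261]); u=np.array([np.cos(h),np.sin(h)])
d=F-b; print(np.degrees(h),"butt",b,"foot at wedge x",d@u-50,"lat(left+)",u[0]*d[1]-u[1]*d[0])
R=np.array([[-.277,.961]]);print("butt beyond plinth",((b-[546.6,356])@R.T)+100)
a=cv2.imread("pics/top1.png");df=cv2.absdiff(a,im).max(2)
for n,(x0,y0,x1,y1) in dict(jar=(308,140,345,178),hand=(325,175,405,200),stand=(135,190,255,295),pen=(288,338,360,360)).items(): print(n,(df[y0:y1,x0:x1]>40).sum())
cv2.imwrite("pics/c7.png",cv2.resize(im[225:305,210:300],None,fx=6,fy=6,interpolation=cv2.INTER_CUBIC))
E
```

```text
[[546.9, 206.0, 12.0], [510.0, 199.1, 12.0], [498.8, 242.9, 12.0], [485.6, 292.5, 3.0]]
104.6246162938323 butt [528.43537082 202.55957483] foot at wedge x 10.115971644313063 lat(left+) -1.0779405439700849
butt beyond plinth [-42.42464631]
jar 0
hand 0
stand 70
pen 1583
```

View pics/c7.png

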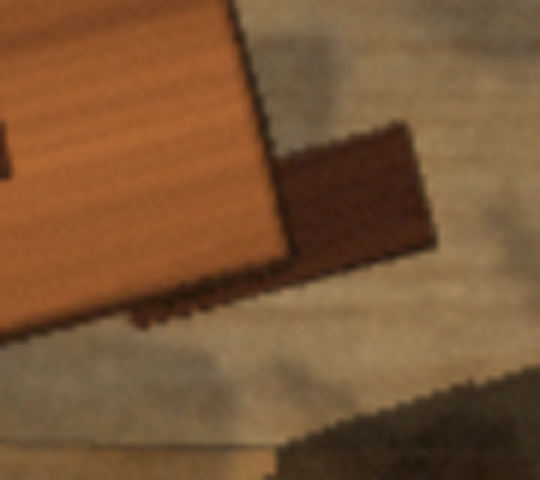

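The wedge lies square along the stand. The foot is over wedge x ≈ +10 mm, about 1 mm off its centre line, and the butt is 42 mm outside the plinth. The arm is clear, so I'm handing in.

```bash
python3 -c "
from station import *
print(finish_job())"
```

```text
the job is handed in; nothing more can be done
None
```

The wedge is snug under the worn foot, and the stand no longer rocks. I handed the job in at about 18 s.

- **Push:** With the fingers shut, I pushed the wedge by its butt along the bench, turning it into line with the foot. Then I crept in millimetre steps until resistance rose to about 4 N.
- **Press test:** I pressed the worn corner with about 12 N. It gave about 0.3 mm, so no second push was needed.
- **Last pictures:** The foot sits at about wedge x +10 mm and 1 mm off its centre line, with the butt about 42 mm outside the plinth. The stand moved less than 0.2 mm and turned about 0.1°.
- **Bystanders:** The jar and handpiece were unchanged. The pen check was inconclusive, because its region of the top picture had changed. I put that down to the arm and its shadow; in the side view the pen looked undisturbed. I did not check the pliers separately; the arm stayed well away from them.
- **Disagreement:** The two cameras placed the stand's corner about 4–6 mm apart. I allowed for that when aiming the wedge and the press.

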